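# Show the code on a tube's end cap to the camera with the flip-up mirror

## Task

Slide the grey dust cover of the mirror box fully across until it lies over the caps compartment, then lift the mirror by its yellow-sleeved bow until the square code on the near end cap of the tube in the V-rest is reflected whole, in the middle of the glass, to the station's blue camera. Keep hold of the bow: the program finishes while you are still holding the mirror steady at that angle (it drops if let go). Keep off the glass, and leave the tube, the loose caps and the other things on the table where they are.

Things in the scene. Friction and masses are not known exactly. Their poses are not given: they have to be found in the camera images.
- station: fixed code-check station; white open-topped box and camera column on a plate. Origin on the table under the centre of the mirror compartment; x to the tube, y left, z up (mm below are in this frame). Box: x -115..90, y -190..65, rim z 62, floor z 10, guide strips on near and far walls to z 72; a wall at y -62.5 parts mirror (left) and caps (right) compartments. Column at x 205, y 150, 426 high.
- cover (a joint): dust cover, a grey plate 194 (x) x 125 (y) x 4 mm on the rim of the box, top face at z 66.5 mm; slides along the station's -y. 0 = over the mirror compartment, 0.125 m = stop, wholly over the caps compartment. Starts 0 to 25 mm open. Friction about 1 N; it stays where left.
- pull (a point): point in the cover's yellow pull, on its middle, 10 mm under its top. The pull is a block 60 (along x) x 12 (along y) mm standing 32 mm above the cover's top face (to z 98.5 mm); moves with the cover. Pinch it from above across its 12 mm.
- mirror (a joint): hinge of the mirror flap. 0 = flat, glass facing up; grows (rad) as the bow end is lifted, stop 1.4. Axis parallel to the station's y, on the side next to the tube; raised glass faces the tube: at angle a its normal is (sin a, 0, cos a) in the station's frame. No catch or spring: falls back flat when let go. Flap about 0.2 kg, about 1 N at the bow.
- hinge (a point): middle of the mirror's hinge axis: x 70, y 0, z 50 mm in the station's frame (fixed).
- glass: mirror glass, 50 mm (hinge towards bow) x 90 mm (along the hinge) x 3 mm, on a black frame 98 mm wide. Origin at the middle of its reflecting face, 37 mm from the hinge axis along the flap and 4 mm out along the normal; z = outward normal, x points along the flap to the hinge. Not to be touched.
- bow: lifting bow on the flap's free edge: U of 10 mm round bar in the flap's plane; cross bar parallel to the hinge, 74 mm long inside, yellow sleeve 11 mm thick. Origin at the middle of the cross bar, 115 mm from the hinge axis (flat: x -45, z 50 mm in the station's frame). Opening between bar and frame 42 mm, bar to box wall 60 mm, 35 mm free below. Pinched across x, the bar turns in the fingers.
- lens (a point): front of the camera's lens, x 175, y 0, z 355 mm in the station's frame (fixed); the camera looks down at the mirror.
- code (a point): centre of the printed square code (24 mm, black on white) on the blue end cap that faces the mirror; y 0 and z 170 mm in the station's frame, x 115 to 255 mm from start to start. The loose kraft tube (44 mm diameter, 200 mm long, caps 47 mm, 0.13 kg) lies along the station's x, from the code away, in a fixed grey V-rest on a pedestal.
- cap0: loose blue cap, 47 mm diameter, 18 mm high, on the floor of the caps compartment; origin under its centre.
- cap1: a second loose blue cap like it in the same compartment.
- flask: pink drinking flask, 66 mm diameter, 205 mm high, standing at the left; origin under its centre.
- label_roll: white roll of labels, 84 mm diameter, 40 mm high, standing flat at the right; origin under its centre.
- pen: red marker pen, 140 mm long, 17 mm thick, lying at the right; origin under its middle.
There are look-alikes about, which are no part of the job. Leave any orange, red or turquoise look-alike of the part that bears code alone.

How it is judged:
By the outcome, as a careful person would: the job done as asked, in the order asked, and still so for the second after the job is handed in, while the arm keeps its last pose, push and grip.
It also fails if it takes over 48 s, if anything falls off the work surface, if the arm or the gripper's body presses on something with over 40 N, if the wrist force passes 120 N, or if a joint passes its speed limit or range.

## Robot

A 7-joint arm with a two-finger parallel gripper is mounted at the origin on the work surface. World frame = base frame: x ahead of the robot, y to its left, z up, the work surface at z = 0. Lengths are in m, angles in rad, forces in N, time in s.
With the tool pointing down it reaches from about 0.4 to 0.875 m from the base axis. Payload 6.5 kg.
Tool frame: the origin (TCP) lies midway between the tips of the shut fingers; the grasp point (between the pads) lies 19 mm behind it; z points along the fingers, y is the line along which they close (so a half turn about z gives the same grasp; the last joint's range is limited). The gripper opens to 88 mm and grips with 3 to 60 N. Pads are 18 mm wide; open, the fingers measure 123 mm over their backs; the gripper's body (75 mm by 187 mm) begins 45 mm behind the grasp point.
Start: joints at [-1.277, 0.536, -0.004, 1.538, 0.003, 1.067, -0.071], TCP at [0.229, 0.608, 0.199] pointing down, gripper open.
Joint ranges: [-2.7, 2.7], [-0.37, 2.16], [-1.27, 1.26], [0.24, 2.4], [-1.31, 4.45], [0.19, 1.91], [-2.76, 2.76]. Speed limits (rad/s): [2.39, 2.39, 3.14, 3.14, 3.14, 3.14, 3.14].

## Interface

Orientations are given as a rotation vector (axis times angle).
In Python, from rig import get_obs, capture, ticket gives the robot as it stands.
- The arm moves only by the tool drive_tool, never from a script. Its argument "targets" is a list of rows, each a list of 6 numbers: the shift along the tool's x, y, z in m, then the turn, a rotation vector about the tool's x, y, z in rad. A call has 1 to 12 rows; each row is the pose to reach, as a shift and turn from the pose commanded when the call began, along the tool's axes at that moment; what a row does not reach only later rows make up. A row lasts 1/10 s, in which the tool goes at most 50 mm and 8.59 degrees, less where a joint would pass 70% of its speed; a pose out of reach is approached as far as the arm can. A call with a gripper value outside its range is refused whole. "fingers" is the opening, from 0 (shut) to 1 (fully open), set as the call begins (left out, the last holds). The fingers move at their own pace and stop on an object; the grip force is fixed at half the most. Time passes only in rows, so rows that repeat a pose let the fingers close. It gives the time, the measured TCP pose, the force, the opening and the grip force at its end, in the units of the state.
- get_obs(): the state, without advancing time (a new reading comes with each control period).
- capture(name): name is "scene" or "side" or "wrist"; returns a dict with "pixels" (400x640x3 uint8, red, green, blue), "K" (3x3 intrinsics, pixels), "view" (4x4, takes a point from world to camera coordinates). Camera axes: x right, y up, looking along -z (the intrinsics and any distortion apply to the point x, -y, -z); pixel columns grow to the right and rows downward; lengths in m; the calibration is good to about 2 mm. A picture is of the moment at which its call begins. There is no depth.
- ticket.finish_job(): hands the job in; it is judged then, once.
The state is a dict: "time": time; "joint_positions": joint angles; "joint_velocities": joint speeds; "effort": joint torques, N m; "tcp_pos": TCP position; "eef_rot": TCP orientation; "force": force on the tool from outside, world axes, zero at the start; "torque": the same for the moment, N m; "opening": opening from 0.0 (shut) to 1.0 (fully open); "finger_force": force on a finger pad.
Only numpy, scipy, OpenCV 4.12 (cv2) and the standard library are available. Lean on these libraries where they do the work, as an engineer would, in place of code of your own. Each camera call takes 0.05 s, during which the arm holds its last target. There are 200 camera calls.

## Working session

There is one attempt and no reset: what is moved stays moved. The work goes in short steps, Python scripts to look and compute and a tool call to move; the robot and the scene stay as the last step left them, time stands still between calls to the robot, and variables do not carry over. Pictures are saved under pics/ and viewed, at most 10 in all, crops included, and the job is handed in when it is done.

Besides the shell and the picture viewer there is one more tool, called after ">>>" by a JSON object that holds its "name" and its "arguments". drive_tool: Moves the arm, as the interface text tells. Its arguments: {"type":"object","properties":{"targets":{"type":"array"},"fingers":{"type":"number"}},"required":["targets"]}

```bash
mkdir -p pics; ls; cat > h.py <<'E'
import numpy as np, cv2
from rig import get_obs, capture, ticket
def shot(n,f):
    c=capture(n); cv2.imwrite('pics/'+f+'.png',c['pixels'][:,:,::-1]); np.savez(f+'.npz',**{k:np.array(c[k]) for k in('pixels','K','view')}); return c
def ray(c,u,v):
    K=c['K'];V=c['view'];d=np.linalg.inv(K)@[u,v,1];d=np.array([d[0],-d[1],-d[2]]);R=V[:3,:3]
    return -R.T@V[:3,3],R.T@d
def onz(c,u,v,z):
    o,d=ray(c,u,v);return o+d*(z-o[2])/d[2]
def proj(c,p):
    q=c['view'][:3,:3]@p+c['view'][:3,3];q=c['K']@[q[0],-q[1],-q[2]];return q[:2]/q[2]
E
python3 - <<'E'
from h import *
o=get_obs();print({k:np.round(v,3) for k,v in o.items()})
c=capture('scene');print(c.keys())
shot('scene','s0');shot('side','d0')
E
```

```text
pics
{'time': np.float64(0.0), 'joint_positions': array([-1.277,  0.537, -0.004,  1.539,  0.003,  1.067, -0.071]), 'joint_velocities': array([-0.002,  0.002, -0.001,  0.001, -0.003, -0.002,  0.   ]), 'effort': array([-0.0000e+00, -5.7099e+01,  9.9100e-01, -2.5159e+01, -5.6000e-02,
        1.8000e-02,  0.0000e+00]), 'tcp_pos': array([0.229, 0.608, 0.198]), 'eef_rot': array([-5.620e-01, -3.091e+00,  3.000e-03]), 'force': array([-0.656,  0.625,  0.838]), 'torque': array([-0.006,  0.009,  0.079]), 'finger_force': np.float64(0.0), 'opening': np.float64(0.996)}
dict_keys(['pixels', 'K', 'view'])
```

View pics/s0.png

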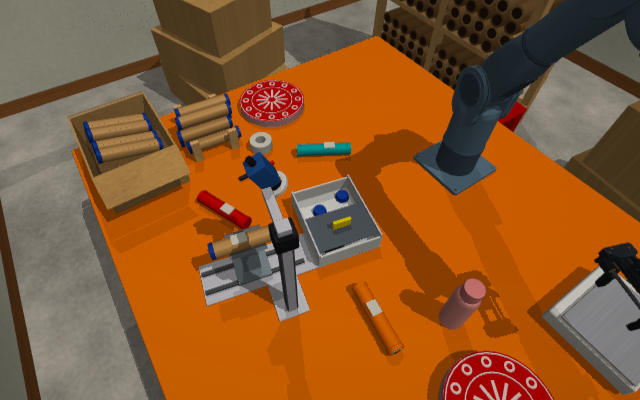

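View pics/d0.png

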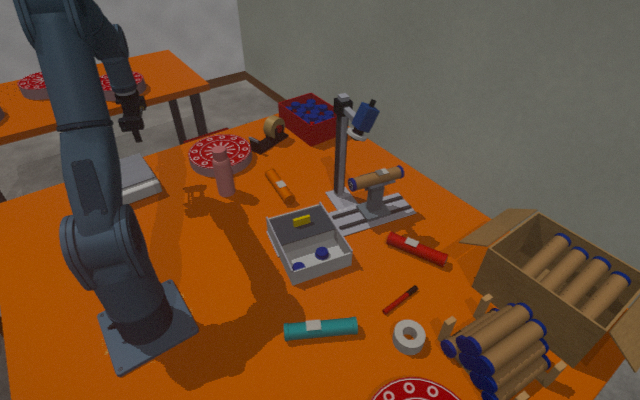

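The scene view shows the station at about (320,230): yellow pull (342,223), caps at (320,211) and (342,196), kraft tube in the V-rest (240,242), camera (262,170). In the side view the pull is at (302,221) and the tube at (376,178).

Candidates for the coded tube, in scene pixels:
- orange tube (377,318)
- red tube (223,208)
- turquoise tube (323,150)
- kraft tubes in the box (125,140) and the rack (205,120)
- kraft tube in the V-rest (240,242), which I choose by the description

The only yellow pull is at (342,223). I'll check both in a close crop.

```bash
python3 - <<'E'
from h import *
a=cv2.imread('pics/s0.png')[165:285,190:390];b=cv2.imread('pics/d0.png')[90:290,250:430]
a=cv2.resize(a,None,fx=3.9,fy=3.9,interpolation=cv2.INTER_CUBIC);cv2.imwrite('pics/crop1.png',a)
b=cv2.resize(b,None,fx=3,fy=3,interpolation=cv2.INTER_CUBIC);cv2.imwrite('pics/crop2.png',b)
cs=[];
for f in('s0','d0'):
    c=dict(np.load(f+'.npz'));h=cv2.cvtColor(c['pixels'],cv2.COLOR_RGB2HSV)
    m=cv2.inRange(h,(24,150,100),(34,255,255));n,l,s,ce=cv2.connectedComponentsWithStats(m)
    for i in range(1,n):
        if s[i,4]>15: print(f,s[i],ce[i])
    k=1+np.argmax(s[1:,4]);cs.append(ray(c,*ce[k]))
(o1,d1),(o2,d2)=cs
t=np.linalg.lstsq(np.c_[d1,-d2],o2-o1,rcond=None)[0];print(o1+t[0]*d1,o2+t[1]*d2)
E
```

```text
s0 [333 216  18  14 149] [341.44295302 222.54362416]
d0 [293 214  17  13 120] [300.95833333 219.85      ]
[0.54091193 0.02167645 0.08489707] [0.54053254 0.02195418 0.08492524]
```

View pics/crop1.png

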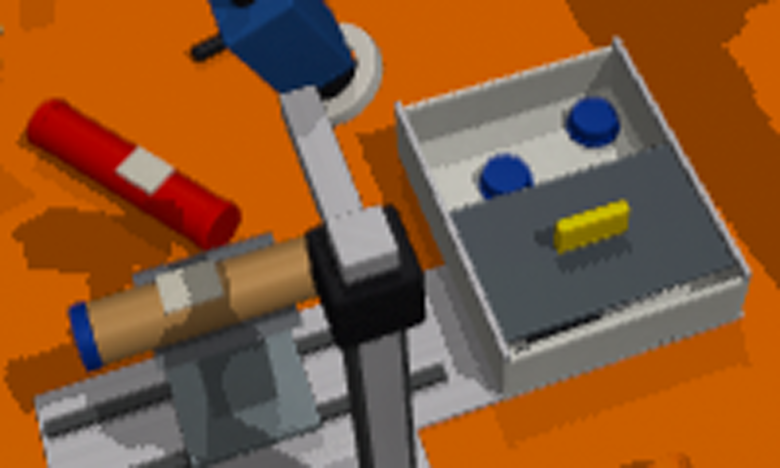

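View pics/crop2.png

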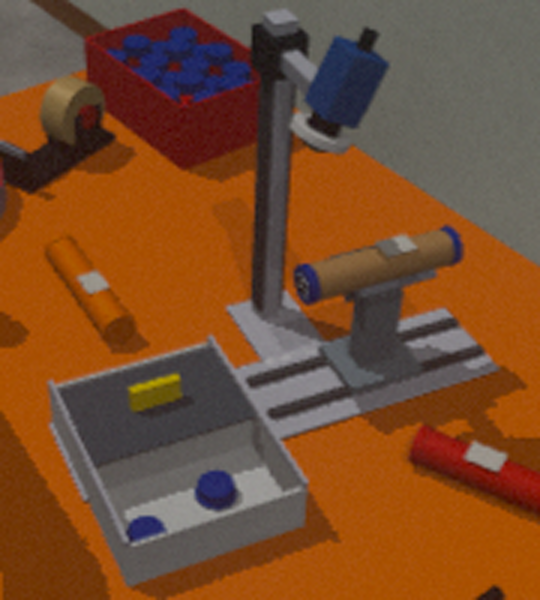

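The crops confirm the choice. The kraft tube lies in the V-rest with its coded blue cap facing the box (crop2 (305,283)). The yellow pull stands on the grey cover (crop1 (592,225)). I'll fit the station frame from the box corners.

```bash
cat >> h.py <<'E'
def fit2(P,W):
    p0,w0=P.mean(0),W.mean(0);H=((P-p0)[:,:,None]*(W-w0)[:,None,:]).sum(0)
    th=np.arctan2(H[0,1]-H[1,0],H[0,0]+H[1,1]);R=np.array([[np.cos(th),-np.sin(th)],[np.sin(th),np.cos(th)]])
    t=w0-R@p0;return th,t,W-(P@R.T+t)
E
python3 - <<'E'
from h import *
P=np.array([[-115,-190],[-115,65],[90,-190],[90,65]])/1e3
A=[(347.7,175.3),(381.8,234.7),(292.6,191.9),(319.5,258.6)]
B=[(291.7,271.7),(267.3,217.7),(351,252.3),(320.7,203.3)]
for f,U in(('s0',A),('d0',B)):
    c=dict(np.load(f+'.npz'));W=np.array([onz(c,u,v,.072)[:2] for u,v in U])
    th,t,r=fit2(P,W);print(f,th,t,'\n',np.round(r*1000,1))
E
```

```text
s0 -0.21775273222244207 [0.55673329 0.03386691] 
 [[ 2.3 -0.1]
 [ 1.  -5. ]
 [-5.2  2.6]
 [ 1.9  2.5]]
d0 -0.2375268160425789 [0.5537734  0.02239011] 
 [[ 3.9  0.8]
 [ 2.8 -3.4]
 [-3.4  4.2]
 [-3.3 -1.6]]
```

```bash
cat >> h.py <<'E'
from scipy.spatial.transform import Rotation as Ro
def rel(p,R):
    o=get_obs();R0=Ro.from_rotvec(o['eef_rot']);d=R0.inv().apply(np.array(p)-o['tcp_pos'])
    print('t',o['time'],'shift',np.round(d,4),'turn',np.round((R0.inv()*R).as_rotvec(),4))
def Rdown(ya): # tool y at world angle ya, pointing down
    y=np.array([np.cos(ya),np.sin(ya),0]);z=np.array([0,0,-1.]);return Ro.from_matrix(np.c_[np.cross(y,z),y,z])
E
python3 - <<'E'
from h import *
c=dict(np.load('s0.npz'));print('flask',onz(c,455,322,0.0)); 
rel([.541,.022,.26],Rdown(np.pi/2-.23))
E
```

```text
flask [0.43396209 0.41903314 0.        ]
t 0.15 shift [-0.4986 -0.4385 -0.0608] turn [-0.0013  0.     -0.1297]
```

>>> {"name": "drive_tool", "arguments": {"targets": [[0,0,-0.05,0,0,0],[0,0,-0.07,0,0,0],[-0.03,-0.035,-0.07,0,0,-0.02],[-0.06,-0.07,-0.07,0,0,-0.04],[-0.1,-0.1,-0.07,0,0,-0.06],[-0.13,-0.13,-0.07,0,0,-0.08],[-0.17,-0.16,-0.07,0,0,-0.1],[-0.2,-0.19,-0.07,0,0,-0.13],[-0.24,-0.22,-0.07,0,0,-0.13],[-0.28,-0.25,-0.07,0,0,-0.13],[-0.31,-0.28,-0.07,0,0,-0.13],[-0.35,-0.31,-0.07,0,0,-0.13]]}}

```text
time: 1.35
tcp_pos: [0.4471, 0.1937, 0.2692]
eef_rot: [-0.358, -3.121, -0.001]
force: [0.5, 0.4, -0.2]
opening: 0.999
finger_force: 0.0
```

```bash
python3 - <<'E'
from h import *
rel([.541,.022,.26],Rdown(np.pi/2-.23))
E
```

```text
t 1.35 shift [-0.1304 -0.1459  0.0091] turn [ 0.0003 -0.0006  0.0014]
```

>>> {"name": "drive_tool", "arguments": {"targets": [[-0.03,-0.035,0,0,0,0],[-0.06,-0.07,0,0,0,0],[-0.095,-0.105,0,0,0,0],[-0.13,-0.145,0.01,0,0,0],[-0.13,-0.145,0.01,0,0,0]], "fingers": 0.55}}

```text
time: 1.85
tcp_pos: [0.5421, 0.0169, 0.2585]
eef_rot: [0.374, 3.119, -0.006]
force: [-0.3, -0.1, -0.0]
opening: 0.57
finger_force: 0.0
```

```bash
python3 - <<'E'
from h import *
c=shot('wrist','w0');o=get_obs();print(o['tcp_pos'],o['eef_rot'])
E
```

```text
[0.54127843 0.01987609 0.25843475] [-0.37044113 -3.11894396  0.00341154]
```

View pics/w0.png

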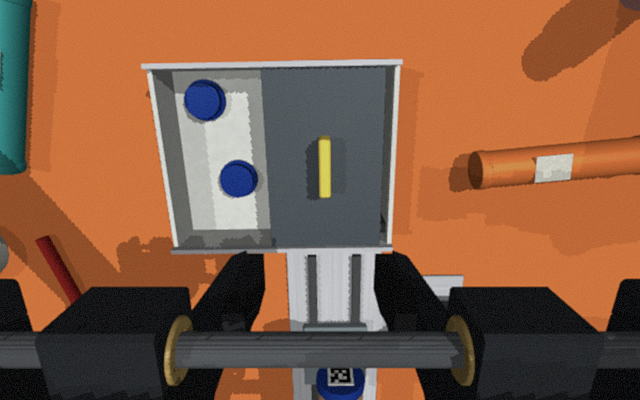

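The wrist view shows the box from above: strip corners near (142,67), (402,62), (172,250) and (393,251). The pull is at (324,167) and the code on the tube's end cap at (341,377).

```bash
python3 - <<'E'
from h import *
c=dict(np.load('w0.npz'))
P=np.array([[-115,-190],[-115,65],[90,-190],[90,65]])/1e3
W=np.array([onz(c,u,v,.072)[:2] for u,v in[(143,68),(402,63),(172,250),(393,250)]])
th,t,r=fit2(P,W);print(th,t,np.round(r*1e3,1))
h=cv2.cvtColor(c['pixels'],cv2.COLOR_RGB2HSV);m=cv2.inRange(h,(22,120,80),(34,255,255));m[300:]=0
rc=cv2.minAreaRect(cv2.findNonZero(m));print(rc);b=cv2.boxPoints(rc)
W=np.array([onz(c,u,v,.0985)[:2] for u,v in b]);print(W.mean(0),W)
d=[W[1]-W[0],W[2]-W[1]];d=max(d,key=np.linalg.norm);print('ang',np.arctan2(d[1],d[0]),np.linalg.norm(d))
k=onz(c,341,377,.17)[:2];a=th;R=np.array([[np.cos(a),-np.sin(a)],[np.sin(a),np.cos(a)]])
print('code st',R.T@(k-t),'pull st',R.T@(W.mean(0)-t))
E
```

```text
-0.22516065742780456 [0.55681119 0.03211263] [[ 4.2 -0.5]
 [ 2.5 -2.2]
 [-4.7  2.3]
 [-2.   0.4]]
((324.0, 166.5), (61.0, 12.0), 90.0)
[0.53875248 0.02232661] [[0.50757143 0.02383155]
 [0.51028943 0.03503665]
 [0.57000605 0.02113331]
 [0.56714299 0.00930495]]
ang -0.22874689855584177 0.06131377299819356
code st [0.17450619 0.00034438] pull st [-0.01541803 -0.01357084]
```

```bash
python3 - <<'E'
from h import *
rel([.5392,.022,.073],Rdown(np.pi/2-.228))
E
```

```text
t 1.9 shift [0.0024 0.002  0.1854] turn [-0.0022 -0.0005 -0.0084]
```

>>> {"name": "drive_tool", "arguments": {"targets": [[0.002,0,0.04,0,0,0],[0.002,0,0.08,0,0,0],[0.002,0,0.12,0,0,0],[0.002,0,0.15,0,0,0],[0.002,0,0.175,0,0,0],[0.002,0,0.185,0,0,0],[0.002,0,0.185,0,0,0],[0.002,0,0.185,0,0,0]]}}

```text
time: 2.7
tcp_pos: [0.5396, 0.0253, 0.0752]
eef_rot: [0.359, 3.12, 0.001]
force: [0.1, 0.8, -0.1]
opening: 0.55
finger_force: 0.0
```

>>> {"name": "drive_tool", "arguments": {"targets": [[0,0,0,0,0,0],[0,0,0,0,0,0],[0,0,0,0,0,0],[0,0,0,0,0,0],[0,0,0,0,0,0]], "fingers": 0.05}}

```text
time: 3.2
tcp_pos: [0.539, 0.0247, 0.0744]
eef_rot: [0.36, 3.121, 0.0]
force: [0.2, 0.5, 0.5]
opening: 0.121
finger_force: 0.0
```

>>> {"name": "drive_tool", "arguments": {"targets": [[0,0,0,0,0,0],[0,0,0,0,0,0]], "fingers": 0.0}}

```text
time: 3.4
tcp_pos: [0.5389, 0.0246, 0.0742]
eef_rot: [-0.36, -3.121, 0.0]
force: [0.2, -1.1, -0.1]
opening: 0.006
finger_force: 0.0
```

```bash
python3 - <<'E'
from h import *
c=shot('scene','s1')
a=cv2.imread('pics/s1.png')[140:290,250:450];cv2.imwrite('pics/c3.png',cv2.resize(a,None,fx=4,fy=4,interpolation=cv2.INTER_CUBIC))
E
```

```text
(no output)
```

View pics/c3.png

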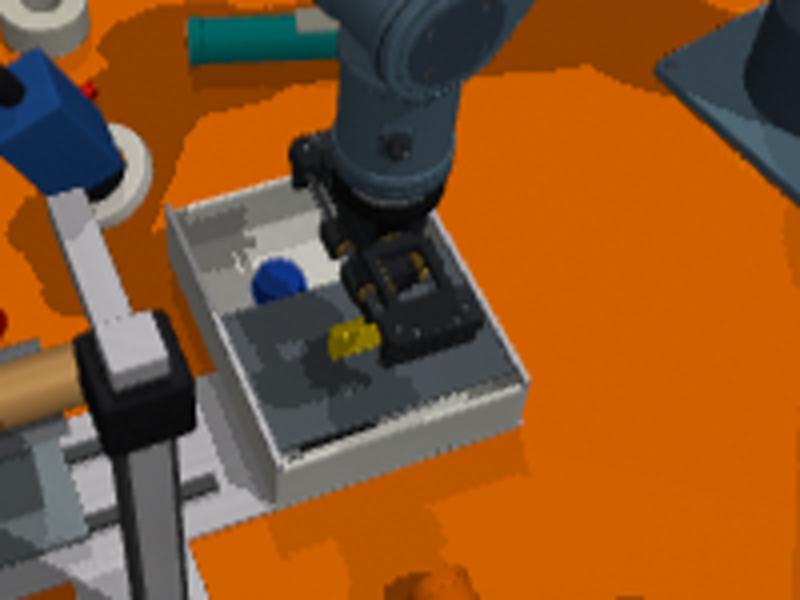

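The scene crop shows the gripper at the pull, with yellow visible at (355,340), but the fingers shut on nothing. I'll compare with the side and wrist views.

```bash
python3 - <<'E'
from h import *
c=shot('side','d1');w=shot('wrist','w1');o=get_obs();print(o['opening'],o['finger_force'])
a=cv2.imread('pics/d1.png')[160:285,240:370];b=cv2.imread('pics/w1.png')[50:400,120:520]
a=cv2.resize(a,(400,385),interpolation=cv2.INTER_CUBIC);b=cv2.resize(b,(400,385));
for p in([.539,.0246,.074],[.539,.022,.0985],[.539,.0246,.093]):print(proj(c,np.array(p)),proj(w,np.array(p)))
cv2.imwrite('pics/c4.png',np.hstack([a,b]))
E
```

```text
0.003613356118778582 0.0
[300.21408367 221.9198135 ] [319.00460938 236.00856679]
[300.48316062 217.09704574] [313.99254865 256.55203272]
[300.08544857 217.85324915] [319.04071214 250.67908985]
```

View pics/c4.png

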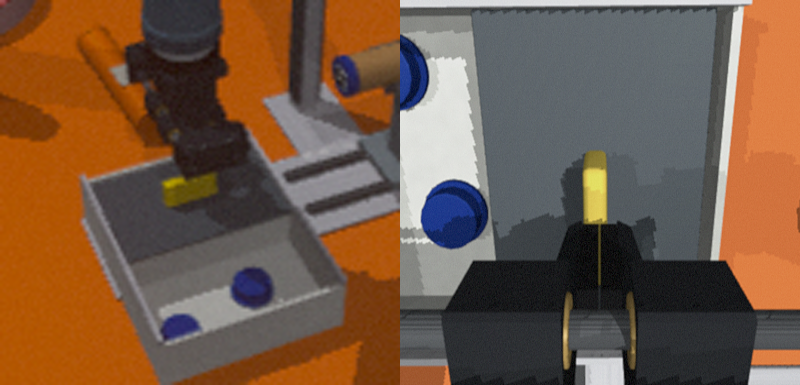

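```bash
python3 - <<'E'
from h import *
w=dict(np.load('w1.npz'));w0=dict(np.load('w0.npz'));o=get_obs();print(o['tcp_pos'],o['eef_rot'])
print('cam',ray(w,320,200)[0],ray(w,320,200)[1],ray(w0,320,200)[0])
th=-.228;R=np.array([[np.cos(th),-np.sin(th)],[np.sin(th),np.cos(th)]])
for dx in(-.03,.03):
  for dy in (-.006,.006):
    p=np.array([.539,.0222])+R@[dx,dy]
    print(dx,dy,[np.round(proj(c,np.r_[p,z]),1).tolist() for c in(w0,w) for z in(.0985,.0665)])
h=cv2.cvtColor(w['pixels'],cv2.COLOR_RGB2HSV);m=cv2.inRange(h,(22,120,80),(34,255,255));m[256:]=0
print(cv2.boundingRect(cv2.findNonZero(m)))
c=dict(np.load('d1.npz'));h=cv2.cvtColor(c['pixels'],cv2.COLOR_RGB2HSV);m=cv2.inRange(h,(24,150,100),(34,255,255))
print(cv2.boundingRect(cv2.findNonZero(m[150:300])))
T=Ro.from_rotvec(o['eef_rot']).as_matrix()
for dx in(-.009,.009): 
  for b in (0,.02): print('tip',dx,b,proj(w,o['tcp_pos']+T@[dx,0,-b]),proj(c,o['tcp_pos']+T@[dx,0,-b]))
E
```

```text
[0.53888588 0.02466239 0.07418429] [-3.60050764e-01 -3.12079248e+00  9.00829099e-05]
cam [0.46102105 0.04259956 0.25977846] [ 0.29419055 -0.06478442 -0.95358886] [0.46435208 0.03628035 0.44395357]
-0.03 -0.006 [[317.5, 137.0], [317.7, 132.9], [301.4, 199.3], [304.0, 182.2]]
-0.03 0.006 [[330.0, 136.9], [329.2, 132.8], [326.7, 199.2], [325.5, 182.1]]
0.03 -0.006 [[318.2, 196.7], [318.3, 188.2], [303.3, 308.0], [305.4, 277.2]]
0.03 0.006 [[330.0, 196.6], [329.3, 188.1], [326.1, 308.0], [325.0, 277.2]]
(302, 187, 25, 69)
(293, 67, 15, 10)
tip -0.009 0 [319.0562706  250.43364076] [302.65614839 221.17394582]
tip -0.009 0.02 [319.10188334 267.22777984] [302.5457368  216.89228957]
tip 0.009 0 [319.07727991 221.02675309] [297.68215647 222.59718658]
tip 0.009 0.02 [319.12653504 235.22416793] [297.52131723 218.31096909]
```

The projections put the pull where I expected, but the shut fingertips appear at the level of the pull's top, so they closed above it. I'll open and go lower, watching the force.

>>> {"name": "drive_tool", "arguments": {"targets": [[0,0,0,0,0,0],[0,0,0,0,0,0],[0,0,0,0,0,0],[0,0,0,0,0,0],[0,-0.002,0.004,0,0,0],[0,-0.002,0.008,0,0,0],[0,-0.002,0.008,0,0,0]], "fingers": 0.5}}

```text
time: 4.25
tcp_pos: [0.5379, 0.0226, 0.0655]
eef_rot: [-0.36, -3.12, 0.001]
force: [-0.1, 0.3, -0.2]
opening: 0.497
finger_force: 0.0
```

```bash
python3 - <<'E'
from h import *
o=get_obs();print(o['tcp_pos'],o['force'],o['opening'],o['joint_positions'])
w=shot('wrist','w2');d=shot('side','d2')
a=cv2.imread('pics/d2.png')[160:285,240:370];b=cv2.imread('pics/w2.png')[50:400,120:520]
a=cv2.resize(a,(400,385),interpolation=cv2.INTER_CUBIC);b=cv2.resize(b,(400,385))
cv2.imwrite('pics/c5.png',np.hstack([a,b]))
E
```

```text
[0.53789538 0.02257445 0.06552235] [-0.14111756  0.3105415  -0.21503425] 0.49718538923104333 [-0.32557271  0.55050678  0.25899063  1.9415741  -0.21538883  0.67710483
  1.40644075]
```

View pics/c5.png

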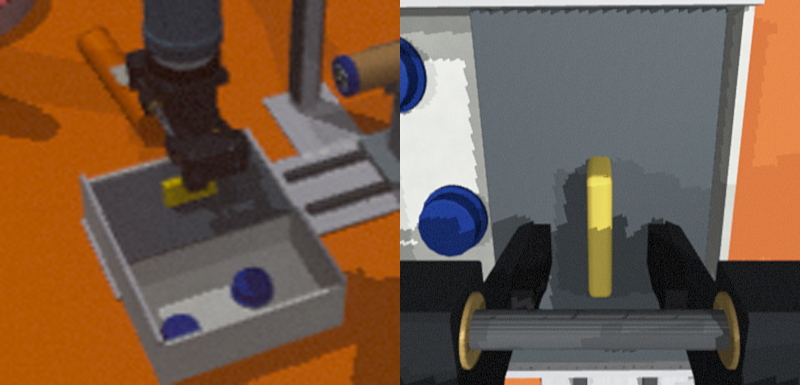

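```bash
python3 - <<'E'
from h import *
w=dict(np.load('w2.npz'));d=dict(np.load('d2.npz'));f=w['K'][0,0];print(f)
o=get_obs();n=Ro.from_rotvec(o['eef_rot']).as_matrix()
dep=f*.0437/98
for v in(254,):
  p,r=ray(w,320,v);q=p+r*dep;print('wrist tip',q,'tool frame',n.T@(q-o['tcp_pos']))
y=n[:,1]
for off in(.022,.03):
  p,r=ray(d,304,221);q=o['tcp_pos']-y*off;s=((q-p)@y)/(r@y);print('side',p+r*s, n.T@(p+r*s-o['tcp_pos']))
E
```

```text
356.30235779073564
wrist tip [0.52907972 0.02502235 0.10703465] tool frame [ 0.00952926  0.00017502 -0.04102551]
side [5.38220700e-01 1.07908381e-04 9.80512553e-02] [-0.00505154 -0.022      -0.03204457]
side [ 0.53350913 -0.00700438  0.10631394] [-0.00208106 -0.03       -0.04030482]
```

The pull now sits between the open fingers, with tips at crop (537,225) and (665,225). The tips are still near z 0.10 while the TCP reads 0.0655, so the real tips are roughly 35 mm behind the reported TCP. I'll go down 20 mm in guarded steps.

>>> {"name": "drive_tool", "arguments": {"targets": [[0,0,0.005,0,0,0],[0,0,0.01,0,0,0],[0,0,0.01,0,0,0]]}}

```text
time: 4.65
tcp_pos: [0.5378, 0.0227, 0.0554]
eef_rot: [-0.36, -3.12, 0.0]
force: [0.0, 0.0, -0.2]
opening: 0.502
finger_force: 0.0
```

>>> {"name": "drive_tool", "arguments": {"targets": [[0,0,0.005,0,0,0],[0,0,0.008,0,0,0],[0,0,0.008,0,0,0]]}}

```text
time: 4.95
tcp_pos: [0.5381, 0.0227, 0.0477]
eef_rot: [-0.36, -3.12, 0.0]
force: [0.2, -0.0, 0.4]
opening: 0.499
finger_force: 0.0
```

>>> {"name": "drive_tool", "arguments": {"targets": [[0,0,0,0,0,0],[0,0,0,0,0,0],[0,0,0,0,0,0],[0,0,0,0,0,0],[0,0,0,0,0,0],[0,0,0,0,0,0]], "fingers": 0.0}}

```text
time: 5.55
tcp_pos: [0.5386, 0.0227, 0.0483]
eef_rot: [0.36, 3.121, -0.0]
force: [0.6, -0.2, 0.8]
opening: 0.132
finger_force: 30.0
```

>>> {"name": "drive_tool", "arguments": {"targets": [[0,-0.01,0,0,0,0],[0,-0.03,0,0,0,0],[0,-0.05,0,0,0,0],[0,-0.07,0,0,0,0],[0,-0.09,0,0,0,0],[0,-0.1,0,0,0,0],[0,-0.105,0,0,0,0],[0,-0.105,0,0,0,0],[0,-0.105,0,0,0,0]]}}

```text
time: 6.45
tcp_pos: [0.5154, -0.0794, 0.0484]
eef_rot: [0.359, 3.119, -0.0]
force: [5.1, -2.6, -3.6]
opening: 0.132
finger_force: 30.0
```

>>> {"name": "drive_tool", "arguments": {"targets": [[0,-0.003,0,0,0,0],[0,-0.005,0,0,0,0],[0,-0.007,0,0,0,0],[0,-0.007,0,0,0,0]]}}

```text
time: 6.85
tcp_pos: [0.514, -0.0857, 0.0484]
eef_rot: [0.358, 3.119, 0.0]
force: [5.2, -1.3, -3.2]
opening: 0.133
finger_force: 30.0
```

>>> {"name": "drive_tool", "arguments": {"targets": [[0,-0.002,0,0,0,0],[0,-0.003,0,0,0,0],[0,-0.003,0,0,0,0]]}}

```text
time: 7.15
tcp_pos: [0.5136, -0.0875, 0.0484]
eef_rot: [0.357, 3.119, 0.002]
force: [6.2, -0.2, -5.3]
opening: 0.136
finger_force: 30.0
```

>>> {"name": "drive_tool", "arguments": {"targets": [[0,-0.002,0,0,0,0],[0,-0.003,0,0,0,0],[0,-0.003,0,0,0,0]]}}

```text
time: 7.45
tcp_pos: [0.5136, -0.0875, 0.0484]
eef_rot: [0.353, 3.12, 0.007]
force: [6.8, 7.7, -4.5]
opening: 0.133
finger_force: 30.0
```

Stop reached: there was no further motion and the force rose. Releasing and rising.

>>> {"name": "drive_tool", "arguments": {"targets": [[0,0.003,0,0,0,0],[0,0.003,0,0,0,0],[0,0.003,0,0,0,0],[0,0.003,0,0,0,0],[0,0.003,-0.03,0,0,0],[0,0.003,-0.06,0,0,0],[0,0.003,-0.1,0,0,0],[0,0.02,-0.14,0,0,0],[0.02,0.06,-0.14,0,0,0],[0.03,0.1,-0.14,0,0,0],[0.03,0.13,-0.14,0,0,0],[0.03,0.13,-0.14,0,0,0]], "fingers": 0.45}}

```text
time: 8.65
tcp_pos: [0.5121, 0.0461, 0.1883]
eef_rot: [-0.35, -3.122, -0.003]
force: [0.4, -1.0, 0.1]
opening: 0.449
finger_force: 0.0
```

```bash
python3 - <<'E'
from h import *
w=shot('wrist','w3');o=get_obs();print(o['tcp_pos'],o['eef_rot'],o['opening'])
E
```

```text
[0.51182476 0.04300436 0.1881434 ] [-3.54430217e-01 -3.12114126e+00 -4.15423982e-04] 0.45076703690154324
```

View pics/w3.png

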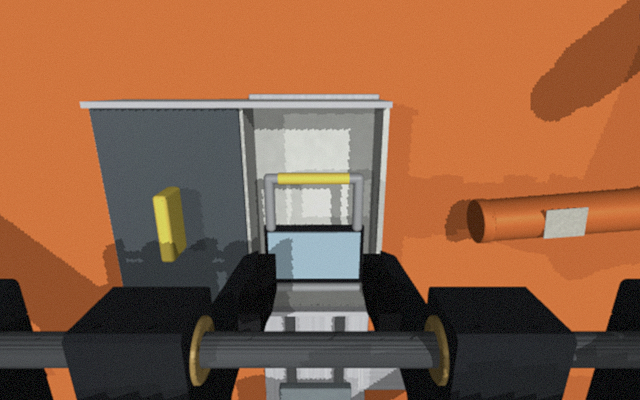

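The wrist view shows the cover fully over the caps side, with the pull at (168,225). The mirror is uncovered: sleeve at (314,179), glass at (318,255). I'll measure the sleeve and plan the grasp.

```bash
cat >> h.py <<'E'
def sleeve(c,z,box):
    h=cv2.cvtColor(c['pixels'],cv2.COLOR_RGB2HSV);m=cv2.inRange(h,(22,110,70),(34,255,255));k=np.zeros_like(m);x0,y0,x1,y1=box;k[y0:y1,x0:x1]=1
    rc=cv2.minAreaRect(cv2.findNonZero(m*k));b=cv2.boxPoints(rc);W=np.array([onz(c,u,v,z)[:2] for u,v in b])
    e=[W[1]-W[0],W[2]-W[1]];e=max(e,key=np.linalg.norm);return rc,W.mean(0),np.arctan2(e[1],e[0]),np.linalg.norm(e)
E
python3 - <<'E'
from h import *
w=dict(np.load('w3.npz'))
rc,b,an,L=sleeve(w,.052,(250,150,380,210));print(rc,b,an,an-np.pi/2,L)
th=-.228;R=np.array([[np.cos(th),-np.sin(th)],[np.sin(th),np.cos(th)]])
t=b-R@[-.045,0];print('station origin',t)
# cover seam / strips check and code
w0=dict(np.load('w0.npz'))
k=onz(w0,341,377,.17)[:2];cs=R.T@(k-t);print('code',cs)
rel([b[0],b[1],.12],Rdown(th))
from scipy.optimize import brentq
def f(a,cx):
    g=np.array([70-37*np.cos(a)+4*np.sin(a),50+37*np.sin(a)+4*np.cos(a)])
    u=np.array([175,355])-g;v=np.array([cx,170])-g;n=u/np.linalg.norm(u)+v/np.linalg.norm(v);return np.arctan2(n[0],n[1])-a
for cx in(165,170,174.5,180):print(cx,brentq(f,.2,1.2,args=(cx,)))
E
```

```text
((313.0, 178.0), (10.0, 70.0), 90.0) [0.51121726 0.0409513 ] 1.3475833036491978 -0.2232130231456988 0.06471080348858933
station origin [0.55505267 0.03077996]
code [0.17591629 0.00253551]
t 8.7 shift [ 0.0001 -0.0022  0.0681] turn [-2.0000e-04 -5.0000e-04  1.5726e+00]
165 0.6767814471203666
170 0.6864602871433774
174.5 0.6947732984350808
180 0.7044486418839879
```

>>> {"name": "drive_tool", "arguments": {"targets": [[0,0,0,0,0,0.14],[0,0,0,0,0,0.28],[0,0,0,0,0,0.42],[0,0,0,0,0,0.56],[0,0,0,0,0,0.7],[0,0,0,0,0,0.84],[0,0,0,0,0,0.98],[0,0,0,0,0,1.12],[0,0,0,0,0,1.26],[0,0,0.02,0,0,1.4],[0,0,0.05,0,0,1.54],[0,0,0.06,0,0,1.572]], "fingers": 0.3}}

```text
time: 9.9
tcp_pos: [0.51, 0.0393, 0.1262]
eef_rot: [-2.466, -1.944, 0.006]
force: [-0.5, -0.1, -0.7]
opening: 0.301
finger_force: 0.0
```

>>> {"name": "drive_tool", "arguments": {"targets": [[0,0,0,0,0,0],[0,0,0,0,0,0]]}}

```text
time: 10.1
tcp_pos: [0.5124, 0.0404, 0.1289]
eef_rot: [2.461, 1.952, 0.0]
force: [0.3, 0.8, 0.1]
opening: 0.296
finger_force: 0.0
```

```bash
python3 - <<'E'
from h import *
w=shot('wrist','w4');o=get_obs();print(o['tcp_pos'],o['opening'],o['joint_positions'][6])
h=cv2.cvtColor(w['pixels'],cv2.COLOR_RGB2HSV);m=cv2.inRange(h,(22,110,70),(34,255,255))
n,l,s,ce=cv2.connectedComponentsWithStats(m);print([(x.tolist(),y.round()) for x,y in zip(s[1:],ce[1:]) if x[4]>60])
rel([.5115,.0405,.0],Rdown(-.226))
E
```

```text
[0.51273725 0.04068662 0.12926565] 0.29953780316713324 -0.09358462901620763
[([311, 154, 14, 84, 1075], array([318., 196.])), ([322, 368, 60, 10, 578], array([352., 372.]))]
t 10.15 shift [-0.0005 -0.0013  0.1293] turn [ 0.0013 -0.0005 -0.0036]
```

View pics/w4.png

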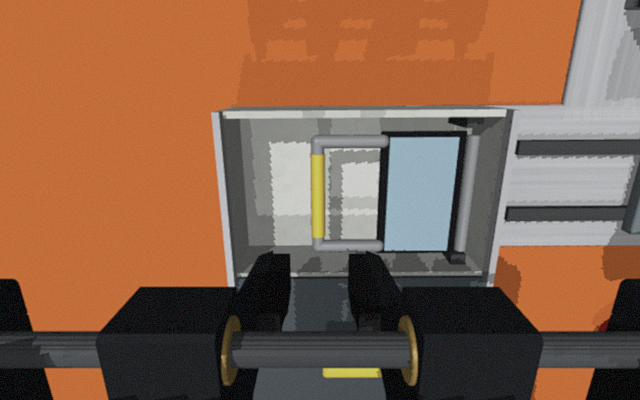

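The wrist view, turned, shows the sleeve at (318,196) lined up between the fingers (gap centred at x≈320), and the glass at (422,193), clear of them. I'll correct once and descend in guarded steps.

```bash
python3 - <<'E'
from h import *
w=dict(np.load('w4.npz'));print(sleeve(w,.054,(300,140,335,250)))
_,b,_,_=sleeve(w,.054,(300,140,335,250));rel([b[0],b[1],.0],Rdown(-.226))
E
```

```text
(((317.4999694824219, 195.49996948242188), (82.99998474121094, 12.999998092651367), 90.0), array([0.51190508, 0.04096848]), np.float64(-1.7953038751539168), np.float64(0.06625205223865116))
t 10.15 shift [ 0.     -0.001   0.1293] turn [ 0.0013 -0.0005 -0.0036]
```

>>> {"name": "drive_tool", "arguments": {"targets": [[0,-0.001,0.03,0,0,0],[0,-0.001,0.06,0,0,0],[0,-0.001,0.08,0,0,0],[0,-0.001,0.09,0,0,0],[0,-0.001,0.09,0,0,0]]}}

```text
time: 10.65
tcp_pos: [0.511, 0.0413, 0.0381]
eef_rot: [-2.462, -1.951, 0.001]
force: [-0.3, -0.1, 0.6]
opening: 0.302
finger_force: 0.0
```

>>> {"name": "drive_tool", "arguments": {"targets": [[0,0,0.01,0,0,0],[0,0,0.02,0,0,0],[0,0,0.02,0,0,0]]}}

```text
time: 10.95
tcp_pos: [0.5105, 0.0415, 0.0175]
eef_rot: [-2.462, -1.951, 0.001]
force: [-0.5, -0.2, 0.7]
opening: 0.297
finger_force: 0.0
```

>>> {"name": "drive_tool", "arguments": {"targets": [[0,0,0.008,0,0,0],[0,0,0.016,0,0,0],[0,0,0.018,0,0,0],[0,0,0.018,0,0,0]]}}

```text
time: 11.35
tcp_pos: [0.5107, 0.0414, -0.0002]
eef_rot: [-2.462, -1.95, 0.001]
force: [-0.6, 0.2, 1.0]
opening: 0.304
finger_force: 0.0
```

```bash
python3 - <<'E'
from h import *
w=shot('wrist','w5');h=cv2.cvtColor(w['pixels'],cv2.COLOR_RGB2HSV);m=cv2.inRange(h,(22,110,70),(34,255,255))
n,l,s,ce=cv2.connectedComponentsWithStats(m);print([(x.tolist(),y.round()) for x,y in zip(s[1:],ce[1:]) if x[4]>40])
o=get_obs();print(proj(w,np.array([.5119,.041,.05])),proj(w,o['tcp_pos']),o['tcp_pos'])
g=w['pixels'].max(2)[200:300:8]; 
for i,r in enumerate(g):
    k=np.where(r<35)[0];print(200+8*i,k[(k>230)&(k<420)][[0,-1]] if ((k>230)&(k<420)).any() else 0, ((r[240:400:6]<35).astype(int)))
E
```

```text
[([308, 212, 26, 120, 2922], array([321., 272.]))]
[320.73605884 283.20761387] [318.54549968 236.70841911] [5.10924041e-01 4.13753095e-02 8.27115676e-05]
200 0 [0 0 0 0 0 0 0 0 0 0 0 0 0 0 0 0 0 0 0 0 0 0 0 0 0 0 0]
208 0 [0 0 0 0 0 0 0 0 0 0 0 0 0 0 0 0 0 0 0 0 0 0 0 0 0 0 0]
216 0 [0 0 0 0 0 0 0 0 0 0 0 0 0 0 0 0 0 0 0 0 0 0 0 0 0 0 0]
224 0 [0 0 0 0 0 0 0 0 0 0 0 0 0 0 0 0 0 0 0 0 0 0 0 0 0 0 0]
232 0 [0 0 0 0 0 0 0 0 0 0 0 0 0 0 0 0 0 0 0 0 0 0 0 0 0 0 0]
240 0 [0 0 0 0 0 0 0 0 0 0 0 0 0 0 0 0 0 0 0 0 0 0 0 0 0 0 0]
248 0 [0 0 0 0 0 0 0 0 0 0 0 0 0 0 0 0 0 0 0 0 0 0 0 0 0 0 0]
256 [261 378] [0 0 0 0 1 0 1 1 1 0 0 0 0 0 0 0 0 0 0 1 1 1 1 1 0 0 0]
264 [255 383] [0 0 0 1 1 1 1 1 1 0 0 0 0 0 0 0 0 0 0 1 1 1 1 1 0 0 0]
272 [250 388] [0 0 1 1 1 1 1 1 1 0 0 0 0 0 0 0 0 0 0 1 1 1 1 1 1 0 0]
280 [246 392] [0 1 1 1 1 1 1 1 1 0 0 0 0 0 0 0 0 0 0 1 1 1 1 1 1 1 0]
288 [231 419] [0 1 1 1 1 1 1 1 1 0 0 0 0 0 0 0 0 0 0 1 1 1 1 1 1 1 1]
296 [231 419] [1 1 1 1 1 1 1 1 1 0 0 0 0 0 0 0 0 0 0 1 1 1 1 1 1 1 1]
```

>>> {"name": "drive_tool", "arguments": {"targets": [[0,0,0.002,0,0,0],[0,0,0.002,0,0,0],[0,0,0.002,0,0,0],[0,0,0.002,0,0,0],[0,0,0.002,0,0,0]], "fingers": 0.0}}

```text
time: 11.9
tcp_pos: [0.5116, 0.0413, -0.0016]
eef_rot: [2.462, 1.95, 0.001]
force: [2.1, -0.3, -0.8]
opening: 0.099
finger_force: 30.0
```

```bash
cat > lift.py <<'E'
from h import *
from scipy.optimize import brentq
import sys
th=-.226;S=Ro.from_euler('z',th)
o=get_obs();p0=o['tcp_pos'];R0=Ro.from_rotvec(o['eef_rot'])
L=.050-p0[2]; bar0=p0+R0.apply([0,0,-L]); 
print('L',L,'force',o['force'],o['opening'],o['finger_force'],'bar',bar0)
A=.696;T=np.radians(20)
for i in range(1,25):
    s=i/24;a=A*s;t=T*s
    bar=bar0+S.apply([.115*(1-np.cos(a)),0,.115*np.sin(a)])
    R=Ro.from_rotvec(S.apply([0,-t,0]))*R0
    p=bar+R.apply([0,0,L])
    if i%2==0: print(i,np.round(np.r_[R0.inv().apply(p-p0),(R0.inv()*R).as_rotvec()],4).tolist(),np.round(p,4))
np.savez('lift.npz',p0=p0,R0=R0.as_rotvec(),L=L,bar0=bar0)
E
python3 lift.py
```

```text
L 0.05157364128971162 force [ 2.05595089 -0.31628792 -0.77793518] 0.09936157431027759 29.99811440706253 bar [0.51157272 0.0413579  0.04999996]
2 [0.0, 0.0017, -0.0067, -0.0291, 0.0001, -0.0] [0.5133 0.041  0.0051]
4 [0.0, 0.0038, -0.0134, -0.0582, 0.0003, -0.0] [0.5153 0.0405 0.0118]
6 [0.0, 0.0063, -0.0201, -0.0873, 0.0004, -0.0] [0.5177 0.04   0.0185]
8 [0.0, 0.0091, -0.0268, -0.1164, 0.0006, -0.0] [0.5205 0.0393 0.0252]
10 [0.0001, 0.0123, -0.0334, -0.1454, 0.0007, -0.0] [0.5236 0.0386 0.0319]
12 [0.0001, 0.0159, -0.04, -0.1745, 0.0009, -0.0] [0.5271 0.0378 0.0384]
14 [0.0001, 0.0198, -0.0465, -0.2036, 0.001, -0.0] [0.5309 0.0369 0.0449]
16 [0.0001, 0.0241, -0.0528, -0.2327, 0.0012, -0.0] [0.5351 0.036  0.0513]
18 [0.0002, 0.0287, -0.0591, -0.2618, 0.0013, -0.0] [0.5396 0.0349 0.0575]
20 [0.0002, 0.0337, -0.0652, -0.2909, 0.0015, -0.0] [0.5444 0.0338 0.0636]
22 [0.0002, 0.0389, -0.0711, -0.32, 0.0016, -0.0] [0.5495 0.0326 0.0696]
24 [0.0002, 0.0445, -0.0768, -0.3491, 0.0018, -0.0] [0.5549 0.0314 0.0753]
```

The bar is held, but the opening is 8.7 mm against an 11 mm sleeve, which suggests a shallow grip. I'll re-grip 7 mm deeper.

>>> {"name": "drive_tool", "arguments": {"targets": [[0,0,0,0,0,0],[0,0,0,0,0,0],[0,0,0,0,0,0],[0,0,0.004,0,0,0],[0,0,0.007,0,0,0],[0,0,0.007,0,0,0]], "fingers": 0.28}}

```text
time: 12.5
tcp_pos: [0.5105, 0.0414, -0.0093]
eef_rot: [-2.462, -1.95, 0.001]
force: [-0.3, 0.1, 0.7]
opening: 0.283
finger_force: 0.0
```

>>> {"name": "drive_tool", "arguments": {"targets": [[0,0.001,0,0,0,0],[0,0.001,0,0,0,0],[0,0.001,0,0,0,0],[0,0.001,0,0,0,0],[0,0.001,0,0,0,0]], "fingers": 0.0}}

```text
time: 13.0
tcp_pos: [0.5116, 0.0413, -0.0087]
eef_rot: [-2.462, -1.95, 0.001]
force: [-2.3, 0.1, 2.7]
opening: 0.093
finger_force: 29.3
```

```bash
python3 lift.py
```

```text
L 0.05872484968899393 force [-2.34632564  0.07787776  2.72613999] 0.09313914092715236 29.262646548449993 bar [0.51160877 0.04131568 0.04999999]
2 [0.0, 0.0019, -0.0067, -0.0291, 0.0001, -0.0] [ 0.5134  0.0409 -0.002 ]
4 [0.0, 0.0042, -0.0134, -0.0582, 0.0003, -0.0] [0.5156 0.0404 0.0047]
6 [0.0, 0.0068, -0.0201, -0.0873, 0.0004, -0.0] [0.5182 0.0398 0.0114]
8 [0.0, 0.0099, -0.0268, -0.1164, 0.0006, -0.0] [0.5212 0.0391 0.0181]
10 [0.0001, 0.0133, -0.0335, -0.1454, 0.0007, -0.0] [0.5245 0.0383 0.0248]
12 [0.0001, 0.0171, -0.0401, -0.1745, 0.0008, -0.0] [0.5282 0.0375 0.0314]
14 [0.0001, 0.0212, -0.0466, -0.2036, 0.001, -0.0] [0.5323 0.0366 0.0379]
16 [0.0001, 0.0257, -0.0531, -0.2327, 0.0011, -0.0] [0.5366 0.0356 0.0443]
18 [0.0001, 0.0305, -0.0594, -0.2618, 0.0013, -0.0] [0.5413 0.0345 0.0506]
20 [0.0002, 0.0356, -0.0655, -0.2909, 0.0014, -0.0] [0.5463 0.0333 0.0568]
22 [0.0002, 0.041, -0.0715, -0.32, 0.0015, -0.0] [0.5516 0.0321 0.0627]
24 [0.0002, 0.0468, -0.0773, -0.3491, 0.0017, -0.0] [0.5572 0.0308 0.0685]
```

>>> {"name": "drive_tool", "arguments": {"targets": [[0,0.002,-0.007,-0.029,0,0],[0,0.004,-0.0135,-0.058,0,0],[0,0.007,-0.02,-0.087,0,0],[0,0.01,-0.027,-0.116,0,0],[0,0.0135,-0.0335,-0.145,0,0],[0,0.017,-0.04,-0.175,0,0],[0,0.017,-0.04,-0.175,0,0]]}}

```text
time: 13.7
tcp_pos: [0.5301, 0.037, 0.0325]
eef_rot: [2.349, 1.86, 0.168]
force: [3.6, -1.2, -3.6]
opening: 0.089
finger_force: 29.9
```

```bash
cat > chk.py <<'E'
from h import *
z=np.load('lift.npz');o=get_obs();print(o['force'],o['torque'],o['opening'],o['finger_force'])
R=Ro.from_rotvec(o['eef_rot']);bar=o['tcp_pos']+R.apply([0,0,-z['L']])
S=Ro.from_euler('z',-.226);q=S.inv().apply(bar-z['bar0'])+[-.045,0,.05]-[.07,0,.05]
print('bar rel hinge',q,'r',np.hypot(q[0],q[2]),'a',np.arctan2(q[2],-q[0]),'tilt',(Ro.from_rotvec(z['R0']).inv()*R).as_rotvec())
# triangulated sleeve from scene+side
c=[];
for n in('scene','side'):
    w=shot(n,n+'_%d'%(o['time']*100));h=cv2.cvtColor(w['pixels'],cv2.COLOR_RGB2HSV);m=cv2.inRange(h,(22,130,80),(34,255,255))
    k,l,s,ce=cv2.connectedComponentsWithStats(m);print(n,[(x.tolist(),y.round(1).tolist()) for x,y in zip(s[1:],ce[1:]) if x[4]>8],'expect',proj(w,bar).round(1))
E
python3 chk.py
```

```text
[ 3.59975712 -1.16498212 -3.56166879] [-0.35931248 -0.19715211  0.00733789] 0.08858588802923709 29.948552548885345
bar rel hinge [-1.06483226e-01 -3.61821145e-07  4.03067660e-02] r 0.1138565447990452 a 0.36185916045604716 tilt [-0.18052055  0.00049855  0.00041991]
scene [([319, 189, 18, 12, 146], [327.5, 194.6]), ([351, 223, 6, 8, 27], [353.3, 226.2])] expect [350.6 222.5]
side [([290, 213, 8, 12, 35], [293.7, 218.5]), ([305, 237, 19, 14, 167], [314.2, 243.2])] expect [292.9 218.2]
```

```bash
cat > next.py <<'E'
from h import *
import sys
z=np.load('lift.npz');A=float(sys.argv[1]);n=int(sys.argv[2]);T1=np.radians(20)
S=Ro.from_euler('z',-.226);R0=Ro.from_rotvec(z['R0']);L=z['L'];o=get_obs();R1=Ro.from_rotvec(o['eef_rot']);p1=o['tcp_pos']
a0=float(sys.argv[3]);t0=float(sys.argv[4])
for i in range(1,n+1):
    a=a0+(A-a0)*i/n;t=t0+(T1-t0)*i/n
    bar=z['bar0']+S.apply([.115*(1-np.cos(a)),0,.115*np.sin(a)]);R=Ro.from_rotvec(S.apply([0,-t,0]))*R0;p=bar+R.apply([0,0,L])
    print(np.round(np.r_[R1.inv().apply(p-p1),(R1.inv()*R).as_rotvec()],4).tolist())
E
python3 next.py .696 6 .362 .18
```

```text
[0.0, 0.0046, -0.0067, -0.0301, 0.0008, -0.0003]
[0.0001, 0.01, -0.0119, -0.0583, 0.001, -0.0003]
[0.0001, 0.0157, -0.017, -0.0864, 0.0011, -0.0003]
[0.0001, 0.0216, -0.022, -0.1146, 0.0012, -0.0003]
[0.0002, 0.0278, -0.0267, -0.1428, 0.0014, -0.0003]
[0.0002, 0.0342, -0.0312, -0.171, 0.0015, -0.0003]
```

>>> {"name": "drive_tool", "arguments": {"targets": [[0,0.0045,-0.006,-0.03,0,0],[0,0.01,-0.0115,-0.058,0,0],[0,0.0155,-0.017,-0.086,0,0],[0,0.0215,-0.022,-0.115,0,0],[0,0.028,-0.0265,-0.143,0,0],[0,0.034,-0.031,-0.171,0,0],[0,0.034,-0.031,-0.171,0,0],[0,0.034,-0.031,-0.171,0,0]]}}

```text
time: 14.6
tcp_pos: [0.5618, 0.0296, 0.0695]
eef_rot: [2.231, 1.765, 0.318]
force: [23.5, -4.7, -22.2]
opening: 0.084
finger_force: 32.0
```

```bash
python3 chk.py; python3 - <<'E'
from h import *
w=shot('wrist','w9');h=cv2.cvtColor(w['pixels'],cv2.COLOR_RGB2HSV);m=cv2.inRange(h,(85,30,60),(125,255,255))
k,l,s,ce=cv2.connectedComponentsWithStats(m);print([(x.tolist(),y.round(1).tolist()) for x,y in zip(s[1:],ce[1:]) if x[4]>150])
E
```

```text
[ 23.50325114  -4.7189336  -22.17454024] [-0.67117707 -2.29431691  0.08612853] 0.08423486201108668 31.96136713027954
bar rel hinge [-8.39281796e-02 -2.45810284e-05  7.45299753e-02] r 0.11224373725629092 a 0.7261572394221951 tilt [-0.35745607 -0.00036733  0.00156871]
scene [([330, 189, 7, 4, 19], [333.7, 190.5]), ([319, 193, 3, 8, 22], [319.9, 196.2]), ([345, 218, 6, 9, 30], [347.2, 221.9])] expect [344.6 218.3]
side [([295, 203, 9, 12, 38], [299.0, 208.4]), ([306, 237, 18, 14, 162], [314.5, 243.2])] expect [298.9 209. ]
[([366, 148, 37, 139, 3913], [383.5, 219.0]), ([112, 369, 42, 31, 679], [133.5, 385.6])]
```

The force has built up to about 32 N along the flap: I'm pulling outward on the hinge. I'll ease the tool inward by about 3 mm, then re-check the angle from the glass edges.

>>> {"name": "drive_tool", "arguments": {"targets": [[0,0.0005,0.0015,0,0,0],[0,0.001,0.003,0,0,0],[0,0.001,0.003,0,0,0],[0,0.001,0.003,0,0,0]]}}

```text
time: 15.15
tcp_pos: [0.5584, 0.0304, 0.0653]
eef_rot: [2.237, 1.772, 0.311]
force: [5.5, -1.0, -5.3]
opening: 0.087
finger_force: 30.1
```

```bash
cat > ang.py <<'E'
from h import *
import sys
S=Ro.from_euler('z',-.226);b0=np.load('lift.npz')['bar0'];org=b0-S.apply([-.045,0,.05])
def glass(w,box=None):
    h=cv2.cvtColor(w['pixels'],cv2.COLOR_RGB2HSV);m=cv2.inRange(h,(85,30,60),(125,255,255));m[295:]=0
    if box: k=np.zeros_like(m);k[box[1]:box[3],box[0]:box[2]]=255;m&=k
    k,l,s,ce=cv2.connectedComponentsWithStats(m);i=1+np.argmax(s[1:,4]);print(s[i])
    cs=cv2.boxPoints(cv2.minAreaRect(cv2.findNonZero((l==i).astype(np.uint8))));return cs[np.argsort(cs[:,0])]
def toplane(w,u,v):
    o,d=ray(w,u,v);o=S.inv().apply(o-org);d=S.inv().apply(d);q=o-d*o[1]/d[1];return q
def rowat(w,v,lo,hi):
    h=cv2.cvtColor(w['pixels'],cv2.COLOR_RGB2HSV);m=cv2.inRange(h,(85,30,60),(125,255,255))[v,lo:hi];k=np.where(m)[0]+lo;return k[0],k[-1]+1
E
python3 chk.py;python3 - <<'E'
from ang import *
for f in('w4',None):
    w=dict(np.load(f+'.npz')) if f else shot('wrist','w10')
    cs=glass(w);print(cs.round(0).tolist())
    # flat check: project expected glass corners
    T=lambda s,y,a:org+S.apply([.07-s*np.cos(a)+.004*np.sin(a),y,.05+s*np.sin(a)+.004*np.cos(a)])
    for a in((0,) if f else (.66,.70,.74,.78)): print(a,[proj(w,T(s,y,a)).round(1).tolist() for s in(.062,.012) for y in(-.045,.045)])
E
```

```text
[ 5.51538011 -0.97647388 -5.32295192] [-0.1247196  -0.31832059 -0.00552079] 0.08687205282483024 30.132440328598022
bar rel hinge [-8.69538123e-02 -3.54079784e-05  7.05621577e-02] r 0.11198206809216017 a 0.6817079365855845 tilt [-3.47811854e-01 -7.57567880e-05  1.31870266e-04]
scene [([327, 189, 10, 5, 27], [333.0, 190.9]), ([319, 192, 5, 9, 30], [320.5, 196.1]), ([346, 218, 6, 9, 31], [348.2, 222.2])] expect [345.4 218.8]
side [([295, 204, 8, 12, 35], [298.2, 209.7]), ([305, 237, 19, 14, 165], [314.4, 243.2])] expect [298.1 210.1]
[ 384  136   76  115 7694]
[[383.0, 250.0], [389.0, 132.0], [453.0, 254.0], [459.0, 136.0]]
0 [[383.3, 250.1], [389.8, 137.1], [445.5, 250.0], [458.8, 136.9]]
[ 370  149   42  138 4341]
[[367.0, 286.0], [376.0, 147.0], [402.0, 288.0], [411.0, 149.0]]
0.66 [[368.5, 323.2], [375.8, 164.2], [400.1, 283.3], [410.1, 149.3]]
0.7 [[372.8, 324.5], [380.8, 164.7], [400.8, 283.4], [411.0, 149.3]]
0.74 [[377.2, 325.7], [385.9, 165.1], [401.6, 283.4], [411.9, 149.3]]
0.78 [[381.6, 326.8], [391.2, 165.5], [402.4, 283.5], [412.7, 149.3]]
```

```bash
python3 - <<'E'
from ang import *
w=dict(np.load('w10.npz'))
for v in(180,195,210,225,240):
    u=rowat(w,v,345,430)
    # bow edge ray: meet plane through hinge axis? find a from circle: |q - hinge| at edge radius
    o,d=ray(w,u[0],v);o=S.inv().apply(o-org)-[.07,0,.05];d=S.inv().apply(d)
    r2=.062**2+.004**2;A=d[0]**2+d[2]**2;B=2*(o[0]*d[0]+o[2]*d[2]);C=o[0]**2+o[2]**2-r2
    D=B*B-4*A*C;t=(-B-np.array([1,-1])*np.sqrt(max(D,0)))/(2*A)
    print(v,u,[round(np.arctan2((o+d*x)[2],-(o+d*x)[0])-np.arctan2(.004,.062),3) for x in t],w['pixels'][v,u[0]-6:u[0]+6:2].tolist())
E
```

```text
180 (np.int64(376), np.int64(409)) [np.float64(0.668), np.float64(-1.816)] [[78, 82, 83], [87, 90, 89], [85, 85, 85], [98, 107, 117], [107, 125, 137], [103, 120, 131]]
195 (np.int64(374), np.int64(408)) [np.float64(0.657), np.float64(-1.798)] [[14, 12, 19], [5, 8, 14], [7, 8, 9], [94, 113, 119], [117, 138, 148], [120, 140, 149]]
210 (np.int64(373), np.int64(407)) [np.float64(0.654), np.float64(-1.793)] [[9, 18, 20], [10, 10, 12], [19, 14, 14], [70, 79, 91], [117, 136, 147], [113, 135, 146]]
225 (np.int64(373), np.int64(406)) [np.float64(0.66), np.float64(-1.803)] [[7, 8, 7], [14, 16, 11], [7, 10, 13], [98, 113, 124], [121, 140, 151], [123, 141, 154]]
240 (np.int64(372), np.int64(405)) [np.float64(0.657), np.float64(-1.798)] [[15, 12, 18], [11, 7, 14], [10, 6, 4], [91, 111, 116], [120, 140, 151], [118, 138, 150]]
```

>>> {"name": "drive_tool", "arguments": {"targets": [[0,0.002,-0.0005,0,0,0],[0,0.004,-0.001,0,0,0],[0,0.004,-0.001,0,0,0],[0,0.004,-0.001,0,0,0],[0,0.004,-0.001,0,0,0]]}}

```text
time: 15.8
tcp_pos: [0.5599, 0.0301, 0.0671]
eef_rot: [2.238, 1.774, 0.308]
force: [-6.0, 2.0, 4.9]
opening: 0.087
finger_force: 29.1
```

```bash
cat > meas.py <<'E'
from ang import *
w=shot('wrist','w_%d'%(get_obs()['time']*100));r=[]
for v in range(190,245,5):
    u=rowat(w,v,345,430)
    o,d=ray(w,u[0],v);o=S.inv().apply(o-org)-[.07,0,.05];d=S.inv().apply(d)
    A=d[0]**2+d[2]**2;B=2*(o[0]*d[0]+o[2]*d[2]);C=o[0]**2+o[2]**2-.062**2-.004**2
    t=(-B-np.sqrt(B*B-4*A*C))/(2*A);q=o+d*t;r.append(np.arctan2(q[2],-q[0])-np.arctan2(.004,.062))
print('glass angle',np.median(r),np.std(r))
E
python3 chk.py|head -2;python3 meas.py
```

```text
[-6.00735631  2.00256594  4.9158162 ] [0.28735602 1.05932002 0.07314418] 0.08667675637061852 29.098946750164032
bar rel hinge [-8.51839230e-02 -1.86434420e-05  7.23938677e-02] r 0.11179075466292147 a 0.7044090933615529 tilt [-3.44629883e-01  1.57575169e-04 -2.61444646e-04]
glass angle 0.6759714883398396 0.002279317031917255
```

>>> {"name": "drive_tool", "arguments": {"targets": [[0,0.001,-0.001,0,0,0],[0,0.0015,-0.0025,0,0,0],[0,0.0015,-0.0025,0,0,0],[0,0.0015,-0.0025,0,0,0],[0,0.0015,-0.0025,0,0,0],[0,0.0015,-0.0025,0,0,0]]}}

```text
time: 16.55
tcp_pos: [0.5632, 0.0293, 0.0708]
eef_rot: [2.236, 1.77, 0.312]
force: [5.4, 0.3, -6.7]
opening: 0.084
finger_force: 30.3
```

```bash
python3 chk.py|head -2;python3 meas.py
```

```text
[ 5.35803447  0.33185404 -6.71032374] [ 0.1216684  -0.0359501   0.13187779] 0.08378181778767498 30.26774436235428
bar rel hinge [-8.21034717e-02 -3.09536040e-05  7.60330212e-02] r 0.11190174430101965 a 0.7470295920703015 tilt [-3.49439936e-01 -1.05924120e-04  3.21619131e-04]
glass angle 0.716999638299429 0.002455979646858181
```

>>> {"name": "drive_tool", "arguments": {"targets": [[0,-0.001,0.001,0,0,0],[0,-0.0015,0.0015,0,0,0],[0,-0.0015,0.0015,0,0,0],[0,-0.0015,0.0015,0,0,0],[0,-0.0015,0.0015,0,0,0],[0,-0.0015,0.0015,0,0,0]]}}

```text
time: 17.3
tcp_pos: [0.5611, 0.0298, 0.0685]
eef_rot: [2.237, 1.772, 0.31]
force: [4.8, 1.3, -4.1]
opening: 0.085
finger_force: 30.1
```

```bash
python3 chk.py|head -2;python3 meas.py
```

```text
[ 4.78951931  1.33956689 -4.11011774] [0.29546793 0.05937364 0.11073336] 0.08491297435990319 30.055992901325226
bar rel hinge [-8.41455149e-02 -5.19104912e-05  7.37792913e-02] r 0.11191001520150075 a 0.7198519449908923 tilt [-3.47247110e-01  3.85640678e-05  6.23489861e-05]
glass angle 0.6904647356284215 0.0025510292694760914
```

```bash
ls w_*.npz; python3 - <<'E'
from ang import *
import glob
for f in('w5','w10',sorted(glob.glob('w_*.npz'))[-1][:-4]):
    w=dict(np.load(f+'.npz'));h=cv2.cvtColor(w['pixels'],cv2.COLOR_RGB2HSV);m=cv2.inRange(h,(22,110,50),(34,255,255))
    k,l,s,ce=cv2.connectedComponentsWithStats(m)
    i=1+np.argmax(s[1:,4]);print(f,s[i])
    for v in range(s[i,1]+5,s[i,1]+s[i,3]-5,10):
        x=np.where(l[v]==i)[0];u=(x[0]+x[-1]+1)/2
        o,d=ray(w,u,v);o=S.inv().apply(o-org)-[.07,0,.05];d=S.inv().apply(d)
        A=d[0]**2+d[2]**2;B=2*(o[0]*d[0]+o[2]*d[2]);C=o[0]**2+o[2]**2-.115**2;D=B*B-4*A*C
        t=(-B+np.array([1,-1])*np.sqrt(max(D,0)))/(2*A);print(v,u,len(x),[np.arctan2((o+d*y)[2],-(o+d*y)[0]).round(3) for y in t])
# hinge-side and bow-side glass width check handled above; end edges: code position from side view
c=dict(np.load('d0.npz'));h=cv2.cvtColor(c['pixels'],cv2.COLOR_RGB2HSV)
T=org+S.apply([.1755,0,.17]);print('code expected side px',proj(c,T),'seen approx',250+303/3,90+283/3)
E
```

```text
w_1590.npz
w_1664.npz
w_1739.npz
w5 [ 308  212   26  120 2925]
217 321.0 26 [np.float64(-0.101), np.float64(0.094)]
227 321.0 26 [np.float64(-0.1), np.float64(0.093)]
237 321.0 26 [np.float64(-0.099), np.float64(0.092)]
247 321.0 26 [np.float64(-0.098), np.float64(0.091)]
257 321.0 26 [np.float64(-0.097), np.float64(0.09)]
267 321.5 25 [np.float64(-0.115), np.float64(0.106)]
277 321.5 25 [np.float64(-0.115), np.float64(0.105)]
287 321.0 24 [np.float64(-0.093), np.float64(0.087)]
297 321.5 25 [np.float64(-0.113), np.float64(0.103)]
307 322.0 24 [np.float64(-0.13), np.float64(0.118)]
317 321.5 23 [np.float64(-0.111), np.float64(0.102)]
w10 [ 304  223   30  109 2745]
228 318.5 29 [np.float64(-1.391), np.float64(0.703)]
238 319.0 28 [np.float64(-1.396), np.float64(0.705)]
248 319.0 28 [np.float64(-1.395), np.float64(0.704)]
258 319.0 30 [np.float64(-1.395), np.float64(0.704)]
268 318.5 29 [np.float64(-1.389), np.float64(0.702)]
278 319.0 28 [np.float64(-1.394), np.float64(0.704)]
288 319.0 26 [np.float64(-1.393), np.float64(0.704)]
298 319.5 25 [np.float64(-1.398), np.float64(0.705)]
308 319.5 21 [np.float64(-1.397), np.float64(0.705)]
318 319.5 21 [np.float64(-1.397), np.float64(0.705)]
w_1739 [ 304  223   30  109 2754]
228 318.5 29 [np.float64(-1.425), np.float64(0.739)]
238 319.0 28 [np.float64(-1.43), np.float64(0.74)]
248 319.0 28 [np.float64(-1.429), np.float64(0.74)]
258 319.0 30 [np.float64(-1.429), np.float64(0.74)]
268 319.0 30 [np.float64(-1.428), np.float64(0.74)]
278 319.0 28 [np.float64(-1.428), np.float64(0.74)]
288 319.5 25 [np.float64(-1.433), np.float64(0.741)]
298 319.5 25 [np.float64(-1.432), np.float64(0.741)]
308 319.5 21 [np.float64(-1.432), np.float64(0.741)]
318 319.5 21 [np.float64(-1.431), np.float64(0.741)]
code expected side px [350.72131409 184.62050303] seen approx 351.0 184.33333333333331
```

```bash
python3 - <<'E'
from ang import *
f=sorted(__import__('glob').glob('w_*.npz'))[-1]
o=get_obs();w=dict(np.load(f));V=w['view'];T=Ro.from_rotvec(o['eef_rot']).as_matrix()
print('now',T.T@(-V[:3,:3].T@V[:3,3]-o['tcp_pos']),Ro.from_matrix(T.T@V[:3,:3].T).as_rotvec())
for g,p,r in(('w1',[.53888588,.02466239,.07418429],[-.36005,-3.12079,9e-5]),('w2',[.53789538,.02257445,.06552235],[-.36,-3.12,.0005])):
    V=dict(np.load(g+'.npz'))['view'];T=Ro.from_rotvec(r).as_matrix();print(g,T.T@(-V[:3,:3].T@V[:3,3]-p),Ro.from_matrix(T.T@V[:3,:3].T).as_rotvec())
# joint info: glass all edges by rays now
hx=[]
for v in(195,210,225,240):
    u=rowat(w,v,345,430);print(v,u,S.inv().apply(onz(w,u[1],v,.05+.012*np.sin(.69)+.003)-org)-[.07,0,.05])
E
```

```text
now [ 0.08008816  0.00044723 -0.18542797] [2.05265269 2.05217441 0.32381   ]
w1 [ 0.07992122 -0.00027754 -0.18558661] [2.05174897 2.0508685  0.32397497]
w2 [ 0.07989764 -0.00025696 -0.18558782] [2.051877   2.05123497 0.32375606]
195 (np.int64(370), np.int64(403)) [-0.00506334  0.01596949  0.01063846]
210 (np.int64(370), np.int64(402)) [-0.00500811  0.00606099  0.01063846]
225 (np.int64(369), np.int64(401)) [-0.00495133 -0.00412644  0.01063846]
240 (np.int64(368), np.int64(400)) [-0.00489292 -0.01460474  0.01063846]
```

```bash
python3 - <<'E'
from ang import *
from scipy.optimize import least_squares
f=sorted(__import__('glob').glob('w_*.npz'))[-1]
w4=dict(np.load('w4.npz'));
for v in(160,195,230):print('w4',v,rowat(w4,v,375,480),'pred',[np.interp(v,[137,250],[b,a]) for a,b in((383.3,389.8),(445.5,458.8))])
w=dict(np.load(f))
def pt(a,s,n,y,dx,dz): return org+S.apply([.07+dx-s*np.cos(a)+n*np.sin(a),y,.05+dz+s*np.sin(a)+n*np.cos(a)])
def col(a,s,n,dx,dz,v):
    A=proj(w,pt(a,s,n,-.04,dx,dz));B=proj(w,pt(a,s,n,.04,dx,dz));return A[0]+(B[0]-A[0])*(v-A[1])/(B[1]-A[1])
meas=[(.062,.004,v,rowat(w,v,345,430)[0]+b) for v,b in((195,0),(210,0),(225,0),(240,0))]+[(.012,.004,v,rowat(w,v,345,430)[1]) for v in(195,210,225,240)]+[(.115,0,v,u) for v,u in((228,318.5),(248,319),(268,319),(298,319.5))]
for sp in(1e-6,.001,.002,.004):
    r=least_squares(lambda p:[(col(p[0],s,n,p[1],p[2],v)-u) for s,n,v,u in meas]+[p[1]/sp,p[2]/sp],[.7,0,0])
    print(sp,r.x.round(4),np.round(r.fun,1)[[1,5,9]])
E
```

```text
w4 160 (np.int64(388), np.int64(458)) pred [np.float64(388.4769911504425), np.float64(456.0929203539823)]
w4 195 (np.int64(386), np.int64(454)) pred [np.float64(386.4637168141593), np.float64(451.9734513274336)]
w4 230 (np.int64(384), np.int64(450)) pred [np.float64(384.4504424778761), np.float64(447.853982300885)]
1e-06 [ 0.7318 -0.     -0.    ] [ 4.5 -1.4 -2.3]
0.001 [ 7.353e-01  5.000e-04 -1.900e-03] [ 3.9 -2.4 -1.9]
0.002 [ 0.7225  0.0032 -0.0057] [ 3.5 -2.3 -1.7]
0.004 [ 0.6872  0.0104 -0.0153] [ 2.7 -1.8 -1.5]
```

All the cues now agree if the 3 mm glass edge face is what I took for the bow-side edge. The corrected readings are sleeve 0.740, glass ≈0.738 and kinematics with the bar radius about 0.73. The true angle is therefore about 0.735, and I'll lower it by about 0.037.

>>> {"name": "drive_tool", "arguments": {"targets": [[0,-0.001,0.001,0,0,0],[0,-0.0025,0.002,0,0,0],[0,-0.0025,0.002,0,0,0],[0,-0.0025,0.002,0,0,0],[0,-0.0025,0.002,0,0,0],[0,-0.0025,0.002,0,0,0]]}}

```text
time: 18.05
tcp_pos: [0.5586, 0.0304, 0.0655]
eef_rot: [2.238, 1.773, 0.309]
force: [-3.4, 3.3, 2.5]
opening: 0.083
finger_force: 29.3
```

```bash
cat > fin.py <<'E'
from ang import *
w=shot('wrist','w_%d'%(get_obs()['time']*100))
def a_of(u,v,s,n):
    o,d=ray(w,u,v);o=S.inv().apply(o-org)-[.07,0,.05];d=S.inv().apply(d)
    A=d[0]**2+d[2]**2;B=2*(o[0]*d[0]+o[2]*d[2]);C=o[0]**2+o[2]**2-s*s-n*n
    q=o+d*(-B-np.sqrt(B*B-4*A*C))/(2*A);return np.arctan2(q[2],-q[0])-np.arctan2(n,s)
h=cv2.cvtColor(w['pixels'],cv2.COLOR_RGB2HSV);m=cv2.inRange(h,(22,110,50),(34,255,255));k,l,s,ce=cv2.connectedComponentsWithStats(m);i=1+np.argmax(s[1:,4]);r=[]
for v in range(s[i,1]+15,s[i,1]+80,8):
    x=np.where(l[v]==i)[0];r.append(a_of((x[0]+x[-1]+1)/2,v,.115,0))
print('sleeve',np.median(r))
for n in(.004,.001):print('glass',n,np.median([a_of(rowat(w,v,345,430)[0],v,.062,n) for v in range(190,245,5)]))
for u in range(-10,16,2): print(w['pixels'][210,rowat(w,210,345,430)[0]+u].tolist(),end=' ')
E
python3 chk.py|head -2;python3 fin.py
```

```text
[-3.37675314  3.34602654  2.54445349] [0.4833533  0.79153975 0.19913056] 0.08311948503999032 29.281023144721985
bar rel hinge [-8.65938279e-02 -5.60273874e-05  7.08011449e-02] r 0.11185389198639284 a 0.6853949549230912 tilt [-3.45672886e-01  6.61343959e-05 -1.78404576e-04]
sleeve 0.7055786647383732
glass 0.004 0.6583036424474031
glass 0.001 0.7059024077561251
[18, 16, 16] [19, 20, 17] [26, 30, 29] [15, 16, 12] [16, 17, 17] [84, 100, 109] [120, 142, 151] [119, 140, 150] [105, 123, 135] [94, 113, 122] [103, 120, 128] [101, 119, 125] [101, 116, 126]
```

The sleeve and glass edge agree at 0.706, kinematics gives about 0.695, and the target is 0.696. Forces are low. I'll hold briefly to confirm it is steady, then hand in.

>>> {"name": "drive_tool", "arguments": {"targets": [[0,0,0,0,0,0],[0,0,0,0,0,0],[0,0,0,0,0,0],[0,0,0,0,0,0],[0,0,0,0,0,0],[0,0,0,0,0,0],[0,0,0,0,0,0],[0,0,0,0,0,0]]}}

```text
time: 19.0
tcp_pos: [0.5586, 0.0303, 0.0655]
eef_rot: [2.238, 1.773, 0.309]
force: [-4.2, 3.8, 3.8]
opening: 0.082
finger_force: 29.2
```

```bash
python3 chk.py|head -2;python3 fin.py|head -3; python3 -c "
from rig import ticket
print(ticket.finish_job())"
```

```text
[-4.22516787  3.83376704  3.79003279] [0.48747182 0.88765212 0.24185087] 0.082387738820327 29.192787408828735
bar rel hinge [-8.65875984e-02 -7.63477201e-05  7.07950106e-02] r 0.11184518644775067 a 0.6853877505704714 tilt [-3.45706425e-01  7.62996274e-05 -6.66254099e-05]
sleeve 0.7056040612172398
glass 0.004 0.6583396994369894
glass 0.001 0.7059385485979275
the job is handed in; nothing more can be done
None
```

The job is handed in at about 19 s: the cover is fully across against its stop, and the gripper is holding the mirror steady by its bow at an estimated 0.70 rad. I calculated 0.696 rad from the measured code position. My estimates ranged from 0.685 to 0.706, and I had no view from the station's camera to confirm the reflection itself.

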